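Lift the leather-hard cup out of its carrier and tip it for a look at its foot

ROBOT

A 6-joint arm with a two-finger parallel gripper is mounted at the origin on a cart in front of the work surface, level with it; the furniture and walls round the work are solid. World frame = base frame: x ahead of the robot, y to its left, z up, the work surface at z = 0. Lengths are in mm, angles in rad, forces in N, time in s.
With the tool pointing down it reaches from about 350 to 875 mm from the base axis. Payload 4.2 kg.
Tool frame: the origin (TCP) lies on the centre line of the jaws, within the pads' length; the fingertips stand 14 mm ahead of it and the grasp point (between the pads) lies 5 mm behind it (tcp_to_tips is the distance from the TCP to the fingertips, in mm); z points along the fingers, y is the direction in which the jaws open and shut (so a half turn about z gives the same grasp; the last joint's range is limited). The gripper opens to 85 mm and grips with 20 to 120 N. Pads are 22 mm wide; open, the fingers measure 114 mm over their backs; the gripper's body (76 mm by 85 mm) begins 54 mm behind the grasp point. The pads swing forward as they close: fully open they stand 13 mm farther back than shut.
Start: joints at [1.559, 0.385, 0.008, 0, -1.194, -0.259], TCP at [167.157, 602.211, 245.312] pointing down, gripper open.
Joint ranges: [-3.14, 3.14], [-1.21, 2.06], [-1.07, 1.41], [-3.16, 2.05], [-2.99, -0.16], [-3.1, 3.1]. Speed limits (rad/s): [2.79, 2.79, 3.14, 3.14, 3.14, 3.14].

INTERFACE

Orientations are given as a unit quaternion [x, y, z, w].
In Python, from bench import read_state, get_image, job_done, tcp_to_tips gives the robot as it stands. The module is installed in compiled form; this text tells all that it offers.
- The arm moves only by the tool play_rows, never from a script. Its argument "targets" is a list of rows, each an object of numbers: "gripper": the gripper's target within -1 to 1 (shut at 1, half-way at 0, fully open at -1); "tx", "ty", "tz": the shift along the tool's x, y, z scaled (see below); "spin": the turn about the tool's z scaled (see below). A call has 1 to 12 rows; each row is the pose to reach, as a shift and turn from the pose commanded when the call began, along the tool's axes at that moment; what a row does not reach only later rows make up. The controller multiplies each number of a shift by 0.25 m and each number of a turn by pi/4 rad. A row lasts 1/8 s, in which the tool goes at most 62.5 mm and 10.7 degrees, less where a joint would pass 70% of its speed; a pose out of reach is approached as far as the arm can. A call with a number of a shift or a turn outside -1 to 1 is refused whole. A call with a gripper value outside its range is refused whole. The fingers move at their own pace and stop on an object; the grip force is fixed at half the most. Time passes only in rows, so rows that repeat a pose let the fingers close. It gives the time, the measured TCP pose, the force and the opening at its end, in the units of the state.
- read_state(): the state, without advancing time (a new reading comes with each control period).
- get_image(name): name is "side" or "top" or "wrist"; returns a dict with "frame" (420x560x3 uint8, red, green, blue), "depth" (420x560 float32, mm along the optical axis (not along the pixel's ray), 0 where there is no reading), "mtx" (3x3 intrinsics, pixels), "world_to_cam" (4x4, takes a point from world to camera coordinates). Camera axes: x right, y up, looking along -z (the intrinsics and any distortion apply to the point x, -y, -z); pixel columns grow to the right and rows downward; lengths in mm; the calibration is good to about 2 mm. A picture is of the moment at which its call begins.
- job_done(): hands the job in, once; it reports no verdict.
The state is a dict: "clock": time; "joints": joint angles; "joint_vel": joint speeds; "joint_efforts": joint torques, N m; "position": TCP position; "ee_rot": TCP orientation; "contact_force": force on the tool from outside, world axes, zero at the start; "wrist_torque": the same for the moment, N m; "gripper_width": finger opening in mm.
Only numpy, scipy, OpenCV 4.12 (cv2) and the standard library are available. Lean on these libraries where they do the work, as an engineer would, in place of code of your own. Each camera call takes 0.05 s, during which the arm holds its last target.

TASK

Take the unfired brown clay cup out of its well in the plywood cup carrier: draw it straight up and clear of the carrier while it is still upright, then tip it over by about 60 degrees from upright so that its foot can be inspected, and finish while still holding it like that, steady, at least 10 cm higher than the carrier and over it or close beside it. The clay is still soft, so grip the cup gently, with no more than about 12 N between the fingers, and do not knock it against anything; leave the two glazed cups in their wells and everything else where it is.

Things in the scene. Friction and masses are not known exactly. Their poses are not given: they have to be found in the camera images.
- cup_centre (a point): centre (half-way up, on the axis) of the brown unfired clay cup, the thing to take. Round, open at the top, loose, 62 mm high, about 0.12 kg; outer diameter 65 mm over the upper third (nearly straight there), 61 mm half-way up, narrowing to 48 mm at the foot. Walls 4 to 6 mm thick. z points from the foot to the mouth: up while the cup stands in its well, with the foot 8 mm above the table and the rim 70 mm above it. The upper 40 mm of the cup stand out of the carrier
- carrier: plywood cup carrier standing fast on the table, a board 100 x 370 mm, top 30 mm above the table, with a row of three round wells, 63 mm in diameter and 22 mm deep, and a wire handle sticking out level at each short end (420 mm over the handles). Origin: centre of its underside, on the table; y along the row, x across it, z up. The wells are at y = -0.12, 0 and +0.12 m. Which cup stands in which well varies
- white_cup: white speckled glazed cup, 58 mm across, 52 mm high, loose in a well of the carrier (its rim 60 mm above the table); stays there. Origin: centre of its underside
- blue_cup: blue glazed cup, 52 mm across, 45 mm high, loose in a well of the carrier (rim 53 mm above the table); stays there. Origin: centre of its underside
- rib: flat wooden throwing rib, 48 x 107 x 8 mm, loose on the table by its left edge; bystander. Origin: centre of its underside
- spatula: flat beech spatula, 48 x 275 x 6 mm, loose on the table by its right edge; bystander. Origin: centre of its underside
- clay_scrap: grey scrap of clay, 91 x 105 x 42 mm, loose on the table by its left edge; bystander. Origin: centre of its underside

How it is judged (in metres and radians):
On the way:
1. the cup is drawn up clear of the carrier, still upright (leaning less than 17 degrees, foot above the board) (height (world z) of cup_centre above 0.075 m and angle between cup_centre's own z axis and vertical below 0.3 rad and contact force between cup and carrier below 0.05 N and contact force between cup and the fingers above 0.5 N), for 0.1 s.
At the end, for the whole second after the job is handed in: the brown cup is held in the fingers alone and steady, its centre at least 155 mm above the table and within 250 mm (level distance) of the carrier's centre, tipped 45 to 75 degrees from upright (height (world z) of cup_centre above 0.155 m and angle between cup_centre's own z axis and vertical between 0.78 and 1.31 rad and contact force between cup and the fingers above 0.5 N and contact force between cup and carrier below 0.05 N and horizontal distance between cup_centre and carrier below 0.25 m and linear speed of cup below 0.03 m/s and angular speed of cup below 0.2 rad/s); the arm keeps its last pose, push and grip.
It fails at once if the brown cup is squeezed or knocked too hard (more than 40 N in all its contacts together, about 20 N a finger) (contact force between cup and anything else above 40 N).
It fails at once if the brown cup is knocked against the carrier or another cup (more than 15 N) (contact force between cup and carrier above 15 N or contact force between cup and white_cup above 15 N or contact force between cup and blue_cup above 15 N).
It fails at once if a glazed cup leaves its well or tips ((distance of white_cup from where it was at the start of the episode above 0.02 m or angle between white_cup's own z axis and vertical above 0.4 rad) or (distance of blue_cup from where it was at the start of the episode above 0.02 m or angle between blue_cup's own z axis and vertical above 0.4 rad)).
It fails at once if the rib, the spatula or the clay scrap is shifted by more than 3 cm (distance of any of rib, spatula, clay_scrap from where it was at the start of the episode above 0.03 m).
It also fails if it takes over 43 s, if anything falls off the work surface, if the arm or the gripper's body presses on something with over 40 N, if the wrist force passes 120 N, or if a joint passes its speed limit or range.

## Working session

There is one attempt and no reset: what is moved stays moved. The work goes in short steps, Python scripts to look and compute and a tool call to move; the robot and the scene stay as the last step left them, time stands still between calls to the robot, and variables do not carry over. Pictures are saved under pics/ and viewed, and the job is handed in when it is done.

Besides the shell and the picture viewer there is one more tool, called by a JSON object that holds its "name" and its "arguments", one argument or row to a line. play_rows: Moves the arm, as the interface text tells. Its arguments: {"type":"object","properties":{"targets":{"type":"array","items":{"type":"object","properties":{"gripper":{"type":"number"},"tx":{"type":"number","minimum":-1,"maximum":1},"ty":{"type":"number","minimum":-1,"maximum":1},"tz":{"type":"number","minimum":-1,"maximum":1},"spin":{"type":"number","minimum":-1,"maximum":1}}}}},"required":["targets"]}

```bash
mkdir -p pics
python3 - <<'E'
from bench import *
import cv2, numpy as np
s=read_state()
for k,v in s.items(): print(k,np.round(v,4))
print(tcp_to_tips)
for n in ["side","top","wrist"]:
    r=get_image(n); cv2.imwrite(f"pics/{n}0.png",r["frame"][:,:,::-1]); np.savez(f"{n}0.npz",**r)
    W=r["world_to_cam"]; print(n,np.round(r["mtx"],1).tolist(),np.round(-W[:3,:3].T@W[:3,3],1),np.round(W[:3,:3],3).tolist())
E
```

```text
clock 0.0
joints [ 1.5586e+00  3.8560e-01  6.6000e-03 -5.0000e-04 -1.1940e+00 -2.5860e-01]
joint_vel [-0.0006  0.0011  0.0017  0.0007 -0.0007  0.0008]
joint_efforts [-8.00000e-04 -3.92291e+01  1.88400e+01  4.18620e+00 -4.70000e-03
 -0.00000e+00]
position [167.015  601.6873 244.2143]
ee_rot [ 9.908e-01 -1.351e-01 -1.000e-04  1.100e-03]
contact_force [-0.8439  0.1172 -0.3732]
wrist_torque [ 0.0177 -0.0693 -0.0202]
gripper_width 85.3933
14.0
side [[463.7, 0.0, 276.6], [0.0, 463.7, 207.7], [0.0, 0.0, 1.0]] [ -15.8 -777.3  678.1] [[0.816, -0.578, 0.022], [0.294, 0.448, 0.845], [-0.498, -0.683, 0.535]]
top [[403.5, 0.0, 282.2], [0.0, 403.5, 211.0], [0.0, 0.0, 1.0]] [ 334.5   -6.5 1228.5] [[0.077, -0.997, 0.005], [0.976, 0.076, 0.203], [-0.202, -0.011, 0.979]]
wrist [[337.3, 0.0, 283.0], [0.0, 337.3, 211.4], [0.0, 0.0, 1.0]] [236.6 583.  372.3] [[-0.269, -0.963, 0.002], [0.923, -0.258, -0.285], [0.275, -0.075, 0.959]]
```

View pics/top0.png

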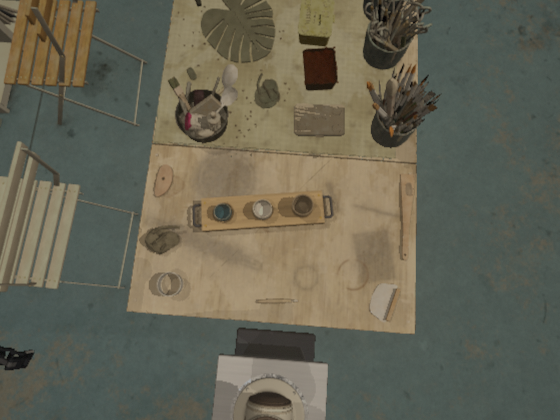

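View pics/side0.png

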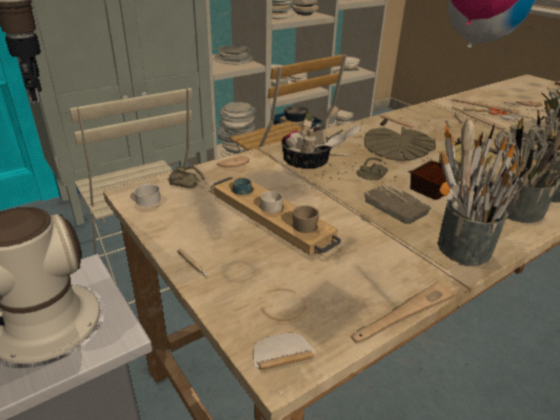

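View pics/wrist0.png

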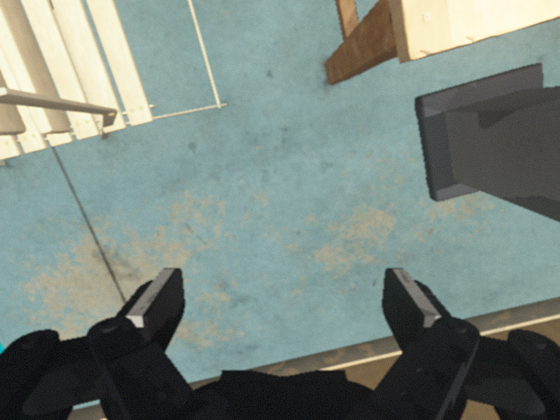

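```bash
cat > h.py <<'E'
import numpy as np, cv2
def ray(r,u,v):
    K=r["mtx"];W=r["world_to_cam"];R=W[:3,:3];c=-R.T@W[:3,3]
    d=np.array([(u-K[0,2])/K[0,0],-(v-K[1,2])/K[1,1],-1.0])
    return c,R.T@d
def onz(r,u,v,z):
    c,d=ray(r,u,v); return c+d*(z-c[2])/d[2]
def proj(r,p):
    K=r["mtx"];W=r["world_to_cam"];q=W[:3,:3]@np.asarray(p,float)+W[:3,3]
    return np.array([K[0,0]*q[0]/-q[2]+K[0,2],K[1,1]*-q[1]/-q[2]+K[1,2]])
def cloud(r):
    d=r["depth"];h,w=d.shape;u,v=np.meshgrid(np.arange(w),np.arange(h));K=r["mtx"];W=r["world_to_cam"]
    P=np.stack([(u-K[0,2])/K[0,0]*d,-(v-K[1,2])/K[1,1]*d,-d],-1)
    X=(P-W[:3,3])@W[:3,:3]; X[d==0]=np.nan; return X
E
python3 - <<'E'
from h import *
r=dict(np.load("top0.npz"))
f=r["frame"]; X=cloud(r)
print(np.round(X[190:225:3,295:312:3,2]))
hgt=np.nan_to_num(X[...,2])
m=((hgt>22)&(hgt<100)).astype(np.uint8); m[:, :185]=0;m[:, 335:]=0;m[:185]=0;m[240:]=0
# board top
b=((hgt>22)&(hgt<38)).astype(np.uint8)*m
c=max(cv2.findContours(m,cv2.RETR_EXTERNAL,cv2.CHAIN_APPROX_NONE)[0],key=cv2.contourArea)
P=np.array([onz(r,*p[0],30)[:2] for p in c],np.float32)
print("board rect",cv2.minAreaRect(P))
for z0 in (44,62):
    t=((hgt>z0)&(hgt<85)).astype(np.uint8)*m
    n,l,s,ce=cv2.connectedComponentsWithStats(t)
    for i in range(1,n):
        if s[i,4]>30: print(z0,s[i],ce[i],onz(r,*ce[i],(z0<60)*57+(z0>60)*70), np.nanmax(X[l==i][:,2]))
big=cv2.resize(f[160:260,170:350,::-1],None,fx=4.4,fy=4.4,interpolation=cv2.INTER_CUBIC);cv2.imwrite("pics/topz.png",big)
s=dict(np.load("side0.npz"));cv2.imwrite("pics/sidez.png",cv2.resize(s["frame"][160:265,200:350,::-1],None,fx=5,fy=5,interpolation=cv2.INTER_CUBIC))
E
```

```text
[[-2. -1.  2.  1. -1.  1.]
 [28. 33. 35. 31. 31. 25.]
 [71. 60. 55. 56. 62. 28.]
 [54. 34. 28. 31. 42. 62.]
 [34. 12. 19. 12. 26. 44.]
 [15. 13. 17. 17. 16. 35.]
 [18. 15. 15. 15. 16. 40.]
 [72. 10. 17. 20. 15. 69.]
 [ 8. 62. 70. 73. 59. 31.]
 [30. 29. 30. 30. 29. 32.]
 [30. 25. 33. 29. 30. 28.]
 [28. 30. 27. 28. 26. 22.]]
board rect ((581.1983032226562, 68.60704040527344), (101.89459228515625, 377.42559814453125), 8.406959533691406)
44 [292 194  22  22 164] [302.47560976 202.79268293] [606.03181534 -51.48193528  57.        ] 75.32436599970579
44 [253 199  19  20  93] [262.13978495 207.84946237] [581.33695285  66.92320025  57.        ] 65.74217575032145
44 [214 203  17  17  61] [221.68852459 210.55737705] [563.83048249 185.70567928  57.        ] 58.82791347748442
62 [292 194  22  21 107] [302.36448598 203.28971963] [601.49511167 -50.75629338  70.        ] 75.32436599970579
```

```bash
sleep 0
```

```text
(no output)
```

View pics/topz.png

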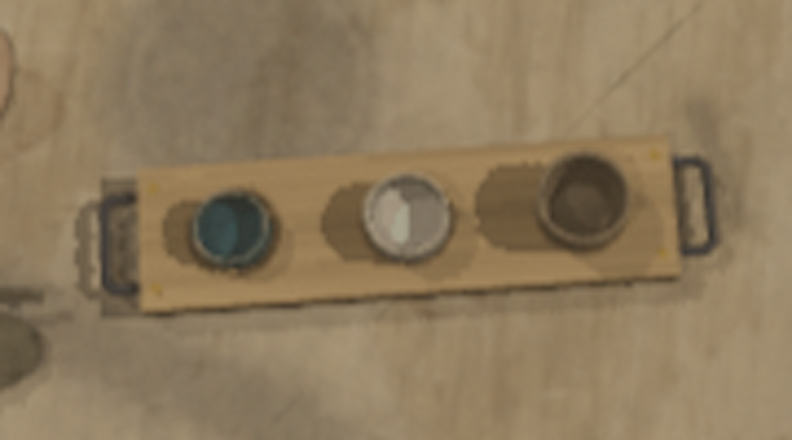

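View pics/sidez.png

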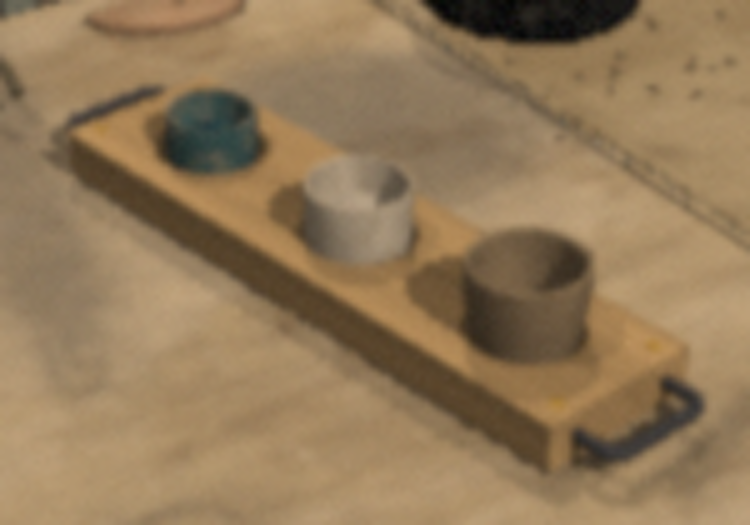

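The brown cup stands at the right-hand (−y) end: top image about (302,203), giving world (601,−51). White is at (262,208) and blue at (222,211). The board is turned 8.4°, and its measured size of 102 × 377 mm fits the given one. I'm moving over the cup and checking the gripper calibration on the way.

{"name": "play_rows", "arguments": {
  "targets": [
    {"tx":0.2,"ty":0.17},
    {"tx":0.4,"ty":0.35},
    {"tx":0.6,"ty":0.52},
    {"tx":0.8,"ty":0.7},
    {"tx":1.0,"ty":0.87},
    {"tx":1.0,"ty":0.87}
  ]
}}

```text
invalid input
```

{"name": "play_rows", "arguments": {
  "targets": [
    {"tx":0.2,"ty":0.17,"gripper":-0.4},
    {"tx":0.4,"ty":0.35,"gripper":-0.4},
    {"tx":0.6,"ty":0.52,"gripper":-0.4},
    {"tx":0.8,"ty":0.7,"gripper":-0.4},
    {"tx":1.0,"ty":0.87,"gripper":-0.4},
    {"tx":1.0,"ty":0.87,"gripper":-0.4}
  ]
}}

```text
invalid input
```

{"name": "play_rows", "arguments": {
  "targets": [
    {"tx":0.2,"ty":0.15,"spin":-0.2,"gripper":-0.5},
    {"tx":0.34,"ty":0.3,"spin":-0.4,"gripper":-0.5},
    {"tx":0.34,"ty":0.3,"spin":-0.53,"gripper":-0.5},
    {"tx":0.34,"ty":0.3,"spin":-0.53,"gripper":-0.5}
  ]
}}

```text
invalid input
```

{"name": "play_rows", "arguments": {
  "targets": [
    {"tx":0.2,"ty":0.17,"tz":0,"spin":0,"gripper":-1},
    {"tx":0.4,"ty":0.35,"tz":0,"spin":0,"gripper":-1},
    {"tx":0.6,"ty":0.52,"tz":0,"spin":0,"gripper":-1},
    {"tx":0.8,"ty":0.7,"tz":0,"spin":0,"gripper":-1},
    {"tx":1.0,"ty":0.87,"tz":0,"spin":0,"gripper":-1},
    {"tx":1.0,"ty":0.87,"tz":0,"spin":0,"gripper":-1}
  ]
}}

```text
clock: 0.9
position: [350.7, 323.0, 245.3]
ee_rot: [0.991, -0.137, -0.0, 0.0]
contact_force: [-0.4, 0.3, 0.3]
gripper_width: 85.5
```

{"name": "play_rows", "arguments": {
  "targets": [
    {"tx":0.2,"ty":0.17,"tz":0,"spin":0,"gripper":-0.4},
    {"tx":0.4,"ty":0.35,"tz":0,"spin":0,"gripper":-0.4},
    {"tx":0.6,"ty":0.52,"tz":0,"spin":0,"gripper":-0.4},
    {"tx":0.8,"ty":0.7,"tz":0,"spin":0,"gripper":-0.4},
    {"tx":1.0,"ty":0.87,"tz":0,"spin":0,"gripper":-0.4},
    {"tx":1.0,"ty":0.87,"tz":0,"spin":0,"gripper":-0.4}
  ]
}}

```text
clock: 1.65
position: [533.9, 47.1, 244.6]
ee_rot: [0.991, -0.137, -0.0, 0.0]
contact_force: [-0.8, 0.3, -0.2]
gripper_width: 59.5
```

{"name": "play_rows", "arguments": {
  "targets": [
    {"tx":0.2,"ty":0.15,"tz":0,"spin":-0.2,"gripper":-0.5},
    {"tx":0.36,"ty":0.3,"tz":0,"spin":-0.4,"gripper":-0.5},
    {"tx":0.36,"ty":0.31,"tz":0,"spin":-0.53,"gripper":-0.5},
    {"tx":0.36,"ty":0.31,"tz":0,"spin":-0.53,"gripper":-0.5},
    {"tx":0.36,"ty":0.31,"tz":0,"spin":-0.53,"gripper":-0.5}
  ]
}}

```text
clock: 2.28
position: [598.4, -48.4, 245.3]
ee_rot: [0.997, 0.073, -0.0, -0.0]
contact_force: [-0.9, -0.2, 0.1]
gripper_width: 63.9
```

Run:
```python
from bench import *
from h import *
from scipy.spatial.transform import Rotation as R
s=read_state(); print(np.round(s["position"],1),np.round(R.from_quat(s["ee_rot"]).as_matrix(),3).tolist(),s["gripper_width"])
r=get_image("wrist"); np.savez("w1.npz",**r); cv2.imwrite("pics/w1.png",r["frame"][:,:,::-1])
X=cloud(r);h=np.nan_to_num(X[...,2])
print("cam",-r["world_to_cam"][:3,:3].T@r["world_to_cam"][:3,3])
m=((h>62)&(h<80)).astype(np.uint8)
n,l,st,ce=cv2.connectedComponentsWithStats(m)
for i in range(1,n):
    if st[i,4]>150:
        c=max(cv2.findContours((l==i).astype(np.uint8),cv2.RETR_EXTERNAL,cv2.CHAIN_APPROX_NONE)[0],key=cv2.contourArea)
        P=np.array([onz(r,*p[0],70)[:2] for p in c],np.float32)
        print(st[i],ce[i],cv2.minEnclosingCircle(P),np.median(X[l==i],0), cv2.fitEllipse(P))
b=((h>22)&(h<38)).astype(np.uint8)
P=X[b>0]; print(P[:,0].min(),P[:,0].max(),P[:,1].min(),P[:,1].max())
c=max(cv2.findContours(b,cv2.RETR_EXTERNAL,cv2.CHAIN_APPROX_NONE)[0],key=cv2.contourArea)
print(cv2.minAreaRect(np.array([onz(r,*p[0],30)[:2] for p in c],np.float32)))
```

```text
[598.4 -48.4 245.3] [[0.989, 0.145, -0.0], [0.145, -0.989, 0.0], [-0.0, -0.0, -1.0]] 63.91738846874237
cam [669.76450371 -37.60647265 373.25841372]
[ 253  159   69   68 1075] [286.96465116 193.91069767] ((598.4459228515625, -51.32514190673828), 32.21856689453125) [595.40350118 -52.06833496  68.55813354] ((598.5249633789062, -51.481231689453125), (62.8955192565918, 63.665504455566406), 108.75898742675781)
503.315124084721 655.77118169947 -142.33274513720127 246.18370639323152
((579.9849853515625, 66.73314666748047), (100.4014892578125, 369.4275207519531), 8.292104721069336)
```

```bash
sleep 0
```

```text
(no output)
```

View pics/w1.png

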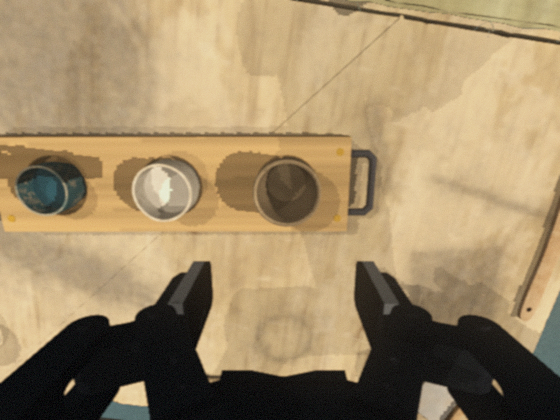

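Run:
```python
from h import *
r=dict(np.load("w1.npz"));X=cloud(r)
P=X[255:420,100:480].reshape(-1,3);P=P[(P[:,2]>150)]
R=np.array([[0.989,0.145,0],[0.145,-0.989,0],[0,0,-1]]);T=(P-[598.4,-48.4,245.3])@R
print(len(T),np.percentile(T,[0,1,5,50,99,100],axis=0).round(1))
for s in (-1,1):
    Q=T[(T[:,1]*s>0)&(T[:,2]>-25)]; print(np.percentile(Q[:,2],[90,99,100]),np.percentile(np.abs(Q[Q[:,2]>0][:,1]),[0,2,50,98]),np.percentile(Q[:,0],[0,100]))
```

```text
32151 [[-13.1 -57.  -81.9]
 [-10.5 -53.  -80.1]
 [ -6.6 -49.6 -76.9]
 [ 11.    2.9 -56.8]
 [ 19.5  55.1   2.8]
 [ 21.1  59.7   9.8]]
[1.71028965 7.29844763 9.82978159] [31.90063502 32.02761602 32.35429043 42.88300423] [-11.66365797  11.80343136]
[1.68434215 7.37797784 9.17720144] [31.40519981 31.57195794 31.86415929 42.67749752] [-11.54237841  11.65095168]
```

Wrist image: the brown cup's rim is at (287,194), which puts the cup at (598.5,−51.4), within 1.5 mm of its well worked out from the board. At 64 mm opening the fingertips sit about 8 mm ahead of the TCP. I'm going down open.

{"name": "play_rows", "arguments": {
  "targets": [
    {"tx":-0.004,"ty":0.012,"tz":0,"spin":0,"gripper":-1},
    {"tx":-0.004,"ty":0.012,"tz":0.15,"spin":0,"gripper":-1},
    {"tx":-0.004,"ty":0.012,"tz":0.3,"spin":0,"gripper":-1},
    {"tx":-0.004,"ty":0.012,"tz":0.42,"spin":0,"gripper":-1},
    {"tx":-0.004,"ty":0.012,"tz":0.52,"spin":0,"gripper":-1},
    {"tx":-0.004,"ty":0.012,"tz":0.6,"spin":0,"gripper":-1},
    {"tx":-0.004,"ty":0.012,"tz":0.6,"spin":0,"gripper":-1}
  ]
}}

```text
clock: 3.2
position: [596.9, -52.4, 93.9]
ee_rot: [0.997, 0.073, -0.002, 0.0]
contact_force: [0.3, 0.3, 0.2]
gripper_width: 85.3
```

Run:
```python
from bench import *
from h import *
s=read_state();print(np.round(s["position"],1),s["gripper_width"])
r=get_image("wrist"); np.savez("w2.npz",**r); cv2.imwrite("pics/w2.png",r["frame"][:,:,::-1])
r2=get_image("side"); cv2.imwrite("pics/s2.png",cv2.resize(r2["frame"][130:280,200:400,::-1],None,fx=4,fy=4))
```

```text
[596.9 -52.4  93.9] 85.33024423826608
```

View pics/w2.png

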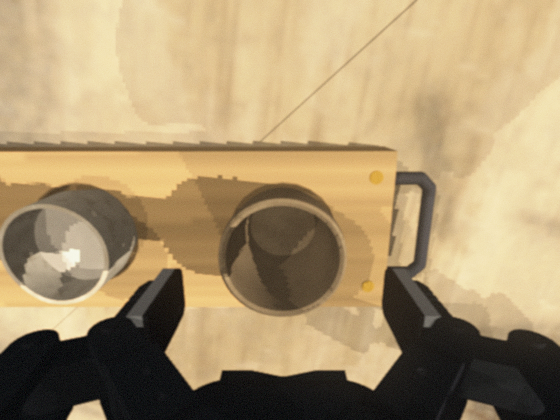

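View pics/s2.png

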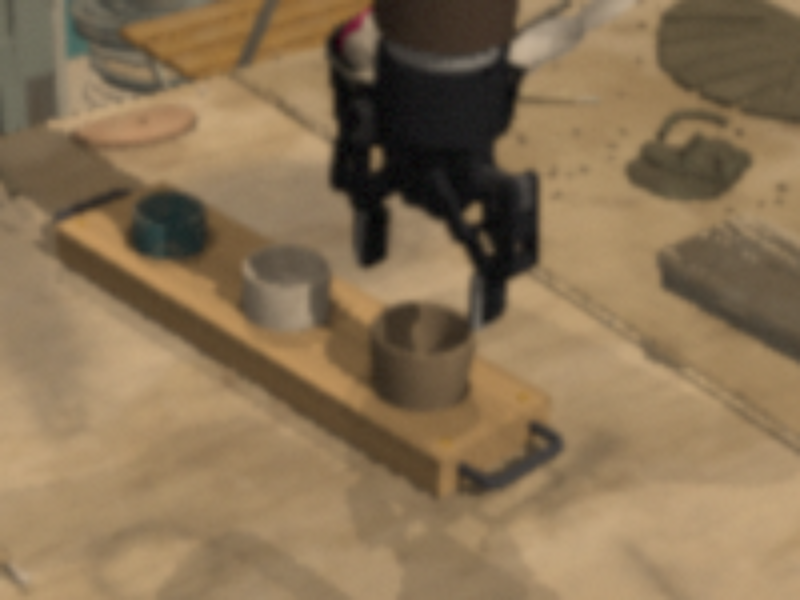

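Run:
```python
from h import *
r=dict(np.load("w2.npz"));X=cloud(r);h=np.nan_to_num(X[...,2])
m=((h>61)&(h<80)).astype(np.uint8);m[:,:195]=0;m[:,370:]=0;m[335:]=0
c=max(cv2.findContours(m,cv2.RETR_EXTERNAL,cv2.CHAIN_APPROX_NONE)[0],key=cv2.contourArea)
P=np.array([onz(r,*p[0],70)[:2] for p in c],np.float32)
print(cv2.minEnclosingCircle(P),cv2.fitEllipse(P))
e=cv2.fitEllipse(c);print(e)
```

```text
((599.5112915039062, -51.35588455200195), 32.55583572387695) ((599.2918701171875, -51.295230865478516), (62.66389846801758, 64.58596801757812), 100.36744689941406)
((282.3955993652344, 255.78306579589844), (121.16729736328125, 127.9614486694336), 91.68175506591797)
```

{"name": "play_rows", "arguments": {
  "targets": [
    {"tx":0.006,"ty":-0.002,"tz":0.0,"spin":0,"gripper":-1},
    {"tx":0.006,"ty":-0.002,"tz":0.06,"spin":0,"gripper":-1},
    {"tx":0.006,"ty":-0.002,"tz":0.12,"spin":0,"gripper":-1},
    {"tx":0.006,"ty":-0.002,"tz":0.17,"spin":0,"gripper":-1},
    {"tx":0.006,"ty":-0.002,"tz":0.205,"spin":0,"gripper":-0.8},
    {"tx":0.006,"ty":-0.002,"tz":0.205,"spin":0,"gripper":-0.65},
    {"tx":0.006,"ty":-0.002,"tz":0.205,"spin":0,"gripper":-0.6},
    {"tx":0.006,"ty":-0.002,"tz":0.205,"spin":0,"gripper":-0.57},
    {"tx":0.006,"ty":-0.002,"tz":0.205,"spin":0,"gripper":-0.57}
  ]
}}

```text
clock: 4.42
position: [599.7, -51.8, 44.5]
ee_rot: [0.997, 0.073, 0.0, -0.0]
contact_force: [0.5, 0.6, -0.2]
gripper_width: 67.2
```

{"name": "play_rows", "arguments": {
  "targets": [
    {"tx":0,"ty":0,"tz":0,"spin":0,"gripper":-0.55},
    {"tx":0,"ty":0,"tz":0,"spin":0,"gripper":-0.54},
    {"tx":0,"ty":0,"tz":0,"spin":0,"gripper":-0.54}
  ]
}}

```text
clock: 4.8
position: [599.4, -51.8, 44.1]
ee_rot: [0.997, 0.073, 0.0, 0.0]
contact_force: [-0.1, 0.6, -0.2]
gripper_width: 66.0
```

{"name": "play_rows", "arguments": {
  "targets": [
    {"tx":0,"ty":0,"tz":0,"spin":0,"gripper":-0.53},
    {"tx":0,"ty":0,"tz":0,"spin":0,"gripper":-0.53},
    {"tx":0,"ty":0,"tz":0,"spin":0,"gripper":-0.53}
  ]
}}

```text
clock: 5.18
position: [599.4, -51.8, 44.0]
ee_rot: [0.997, 0.073, -0.0, 0.0]
contact_force: [0.3, -0.2, 0.5]
gripper_width: 65.7
```

{"name": "play_rows", "arguments": {
  "targets": [
    {"tx":0,"ty":0,"tz":0,"spin":0,"gripper":-0.52},
    {"tx":0,"ty":0,"tz":0,"spin":0,"gripper":-0.52},
    {"tx":0,"ty":0,"tz":0,"spin":0,"gripper":-0.52}
  ]
}}

```text
clock: 5.55
position: [599.4, -51.8, 44.1]
ee_rot: [0.997, 0.073, 0.0, 0.0]
contact_force: [0.0, -1.3, -0.2]
gripper_width: 65.1
```

{"name": "play_rows", "arguments": {
  "targets": [
    {"tx":0,"ty":0,"tz":0,"spin":0,"gripper":-0.515},
    {"tx":0,"ty":0,"tz":0,"spin":0,"gripper":-0.515}
  ]
}}

```text
clock: 5.8
position: [599.4, -51.8, 44.1]
ee_rot: [0.997, 0.073, 0.0, 0.0]
contact_force: [1.1, -0.9, -0.3]
gripper_width: 64.4
```

{"name": "play_rows", "arguments": {
  "targets": [
    {"tx":0,"ty":0,"tz":0,"spin":0,"gripper":-0.51},
    {"tx":0,"ty":0,"tz":0,"spin":0,"gripper":-0.51}
  ]
}}

```text
clock: 6.05
position: [599.4, -51.8, 44.0]
ee_rot: [0.997, 0.073, -0.0, -0.0]
contact_force: [0.0, 0.0, -0.1]
gripper_width: 64.3
```

Run:
```python
from bench import *
from h import *
w=[];f=[];t=[]
for i in range(8):
    r=get_image("wrist"); s=read_state(); w.append(s["gripper_width"]);f.append(s["contact_force"]);t.append(s["wrist_torque"])
print(np.mean(w),np.std(w),np.mean(f,0),np.std(f,0),np.mean(t,0))
np.savez("w3.npz",**r); cv2.imwrite("pics/w3.png",r["frame"][:,:,::-1])
```

```text
64.3849589329558 0.23647084945177604 [-0.0075719   0.29428649  0.07597577] [0.41308702 0.47814603 0.40397691] [-0.00417771  0.00852595 -0.00257768]
```

View pics/w3.png

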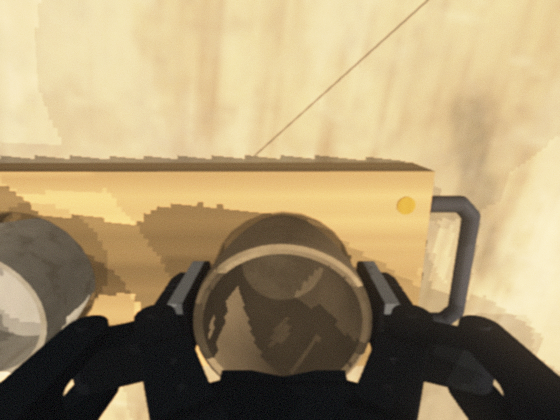

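{"name": "play_rows", "arguments": {
  "targets": [
    {"tx":0,"ty":0,"tz":0,"spin":0,"gripper":-0.5},
    {"tx":0,"ty":0,"tz":0,"spin":0,"gripper":-0.5}
  ]
}}

```text
clock: 6.7
position: [599.4, -51.8, 44.1]
ee_rot: [0.997, 0.073, -0.0, 0.0]
contact_force: [-0.4, 0.3, -0.9]
gripper_width: 64.3
```

```bash
cat > m.py <<'E'
from bench import *
from h import *
w=[];f=[];t=[]
for i in range(8):
    r=get_image("wrist"); s=read_state(); w.append(s["gripper_width"]);f.append(s["contact_force"]);t.append(s["wrist_torque"])
print(s["clock"],"width %.2f"%np.mean(w),np.round(np.mean(f,0),2),np.round(np.mean(t,0),3),np.round(s["position"],1))
E
python3 m.py
```

```text
7.1 width 63.92 [-0.25  0.13 -0.18] [-0.006  0.023  0.003] [599.4 -51.9  44.1]
```

{"name": "play_rows", "arguments": {
  "targets": [
    {"tx":0,"ty":0,"tz":0,"spin":0,"gripper":-0.49},
    {"tx":0,"ty":0,"tz":0,"spin":0,"gripper":-0.49}
  ]
}}

```text
clock: 7.35
position: [599.4, -51.8, 44.1]
ee_rot: [0.997, 0.073, 0.0, -0.0]
contact_force: [-0.1, 0.6, -0.2]
gripper_width: 63.6
```

```bash
python3 m.py
```

```text
7.75 width 63.64 [-0.05  0.59  0.27] [ 0.092  0.032 -0.001] [599.4 -51.8  44.1]
```

{"name": "play_rows", "arguments": {
  "targets": [
    {"tx":0,"ty":0,"tz":0,"spin":0,"gripper":-0.48},
    {"tx":0,"ty":0,"tz":0,"spin":0,"gripper":-0.48}
  ]
}}

```text
clock: 8.0
position: [599.5, -51.8, 44.1]
ee_rot: [0.997, 0.073, 0.0, -0.0]
contact_force: [0.2, 0.1, 1.2]
gripper_width: 63.3
```

```bash
python3 m.py
```

```text
8.4 width 63.32 [-0.17  1.16  0.6 ] [0.273 0.1   0.02 ] [599.5 -51.8  44.1]
```

{"name": "play_rows", "arguments": {
  "targets": [
    {"tx":0,"ty":-0.002,"tz":0,"spin":0,"gripper":-0.48},
    {"tx":0,"ty":-0.002,"tz":0,"spin":0,"gripper":-0.475},
    {"tx":0,"ty":-0.002,"tz":0,"spin":0,"gripper":-0.475}
  ]
}}

```text
clock: 8.78
position: [599.4, -51.6, 44.1]
ee_rot: [0.997, 0.073, 0.0, 0.0]
contact_force: [1.0, -1.4, 1.5]
gripper_width: 63.1
```

```bash
python3 m.py
```

```text
9.175 width 63.26 [-0.12 -2.01  1.58] [-0.511 -0.006  0.025] [599.4 -51.5  44.2]
```

{"name": "play_rows", "arguments": {
  "targets": [
    {"tx":0,"ty":0.001,"tz":0,"spin":0,"gripper":-0.475},
    {"tx":0,"ty":0.001,"tz":-0.01,"spin":0,"gripper":-0.475},
    {"tx":0,"ty":0.001,"tz":-0.02,"spin":0,"gripper":-0.475},
    {"tx":0,"ty":0.001,"tz":-0.03,"spin":0,"gripper":-0.475},
    {"tx":0,"ty":0.001,"tz":-0.03,"spin":0,"gripper":-0.475}
  ]
}}

```text
clock: 9.8
position: [599.5, -51.5, 51.7]
ee_rot: [0.997, 0.073, 0.0, -0.0]
contact_force: [0.1, 0.0, -0.9]
gripper_width: 63.3
```

```bash
cat >> m.py <<'E'
import sys
if len(sys.argv)>1:
    n=sys.argv[1]; r2=get_image("side")
    a=cv2.resize(r["frame"],None,fx=.8,fy=.8); b=cv2.resize(r2["frame"][130:280,230:380],(336,336))
    cv2.imwrite(f"pics/{n}.png",np.hstack([a,b])[:,:,::-1]); np.savez(n+"_s.npz",**r2); np.savez(n+"_w.npz",**r)
E
python3 m.py l1
```

```text
10.2 width 63.08 [-0.03  0.4  -1.06] [ 0.002  0.008 -0.016] [599.3 -51.6  51.5]
```

View pics/l1.png

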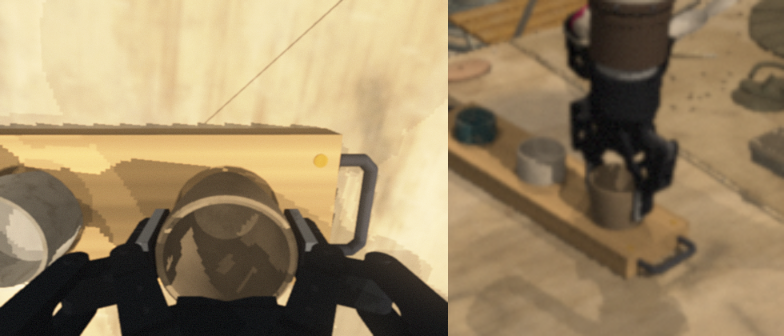

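Wrist Fz is −1.06 N, close to the cup's weight, so the cup is carried. I'm gripping slightly more and drawing it straight up.

{"name": "play_rows", "arguments": {
  "targets": [
    {"tx":0,"ty":0,"tz":0,"spin":0,"gripper":-0.467},
    {"tx":0,"ty":0,"tz":-0.03,"spin":0,"gripper":-0.467},
    {"tx":0,"ty":0,"tz":-0.06,"spin":0,"gripper":-0.467},
    {"tx":0,"ty":0,"tz":-0.09,"spin":0,"gripper":-0.467},
    {"tx":0,"ty":0,"tz":-0.12,"spin":0,"gripper":-0.467},
    {"tx":0,"ty":0,"tz":-0.15,"spin":0,"gripper":-0.467},
    {"tx":0,"ty":0,"tz":-0.18,"spin":0,"gripper":-0.467},
    {"tx":0,"ty":0,"tz":-0.18,"spin":0,"gripper":-0.467}
  ]
}}

```text
clock: 11.25
position: [599.8, -51.5, 97.4]
ee_rot: [0.997, 0.073, 0.001, -0.0]
contact_force: [0.4, 0.2, -1.5]
gripper_width: 62.4
```

```bash
python3 m.py l2
```

```text
11.65 width 62.90 [ 0.07  0.03 -1.12] [ 0.008 -0.014  0.006] [599.2 -51.6  96.3]
```

View pics/l2.png

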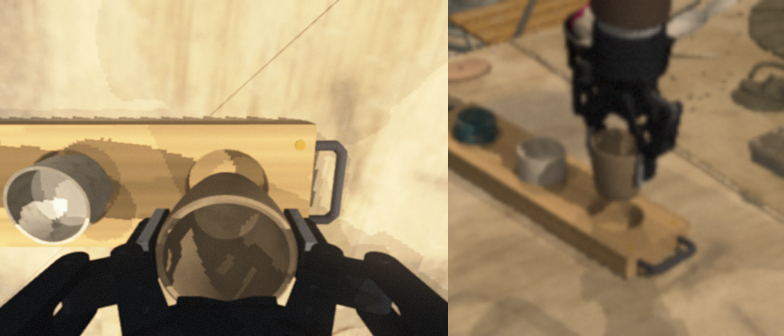

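The cup is up clear and upright, its empty well showing at (228,170) in the composite. The tool only spins about its own axis, so I'll tip the cup by turning it between the pads. I'll lower its foot beside the board's near long edge and push gently across. First, over to the side.

{"name": "play_rows", "arguments": {
  "targets": [
    {"tx":-0.06,"ty":0,"tz":0,"spin":0,"gripper":-0.467},
    {"tx":-0.14,"ty":0,"tz":0,"spin":0,"gripper":-0.467},
    {"tx":-0.22,"ty":0,"tz":0,"spin":0,"gripper":-0.467},
    {"tx":-0.3,"ty":0,"tz":0,"spin":0,"gripper":-0.467},
    {"tx":-0.37,"ty":0,"tz":0,"spin":0,"gripper":-0.467},
    {"tx":-0.37,"ty":0,"tz":0.04,"spin":0,"gripper":-0.467},
    {"tx":-0.37,"ty":0,"tz":0.09,"spin":0,"gripper":-0.467},
    {"tx":-0.37,"ty":0,"tz":0.13,"spin":0,"gripper":-0.467},
    {"tx":-0.37,"ty":0,"tz":0.17,"spin":0,"gripper":-0.467},
    {"tx":-0.37,"ty":0,"tz":0.17,"spin":0,"gripper":-0.467}
  ]
}}

```text
clock: 12.95
position: [507.4, -65.1, 52.8]
ee_rot: [0.997, 0.073, -0.001, 0.0]
contact_force: [0.2, 0.8, -1.0]
gripper_width: 62.7
```

```bash
sed -i 's/range(8)/range(5)/' m.py; python3 m.py l3
```

```text
13.2 width 62.81 [ 0.23  0.2  -0.81] [0.015 0.007 0.013] [508.2 -64.9  54.5]
```

View pics/l3.png

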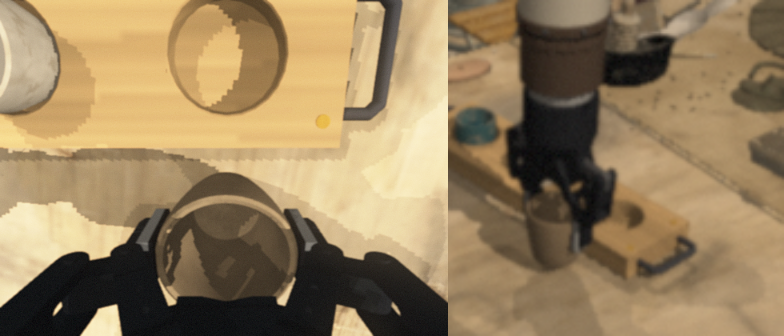

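{"name": "play_rows", "arguments": {
  "targets": [
    {"tx":0.02,"ty":0,"tz":0,"spin":0,"gripper":-0.467},
    {"tx":0.04,"ty":0,"tz":0,"spin":0,"gripper":-0.467},
    {"tx":0.05,"ty":0,"tz":0,"spin":0,"gripper":-0.467},
    {"tx":0.06,"ty":0,"tz":0,"spin":0,"gripper":-0.467},
    {"tx":0.07,"ty":0,"tz":0,"spin":0,"gripper":-0.467},
    {"tx":0.08,"ty":0,"tz":0,"spin":0,"gripper":-0.467}
  ]
}}

```text
clock: 14.0
position: [527.1, -62.3, 53.9]
ee_rot: [0.997, 0.073, -0.001, 0.0]
contact_force: [-1.6, 0.8, 0.9]
gripper_width: 62.9
```

```bash
python3 m.py l4
```

```text
14.25 width 62.77 [-1.11 -0.07  0.04] [-0.109  0.347 -0.002] [527.4 -62.2  54. ]
```

View pics/l4.png

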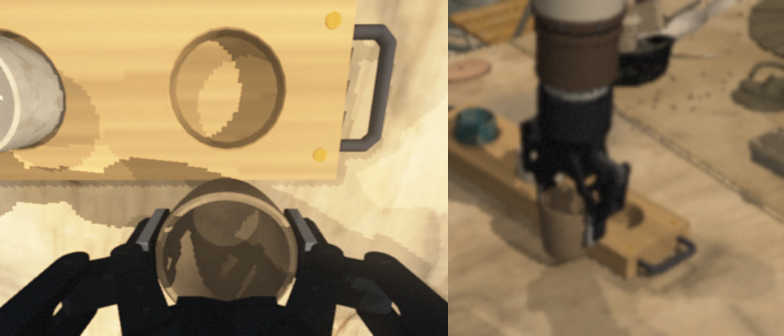

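The push is gentle (1.1 N) and the cup has started to turn: its foot is swinging toward the robot. Continuing.

{"name": "play_rows", "arguments": {
  "targets": [
    {"tx":0.01,"ty":0,"tz":0,"spin":0,"gripper":-0.467},
    {"tx":0.02,"ty":0,"tz":0,"spin":0,"gripper":-0.467},
    {"tx":0.03,"ty":0,"tz":0,"spin":0,"gripper":-0.467},
    {"tx":0.04,"ty":0,"tz":0,"spin":0,"gripper":-0.467},
    {"tx":0.05,"ty":0,"tz":0,"spin":0,"gripper":-0.467}
  ]
}}

```text
clock: 14.92
position: [540.4, -60.3, 54.3]
ee_rot: [0.997, 0.073, 0.0, 0.0]
contact_force: [-2.2, -0.8, 2.1]
gripper_width: 62.7
```

```bash
python3 m.py l5
```

```text
15.175 width 62.75 [-1.16 -0.68  1.66] [-0.191  0.344  0.003] [540.1 -60.3  54. ]
```

View pics/l5.png

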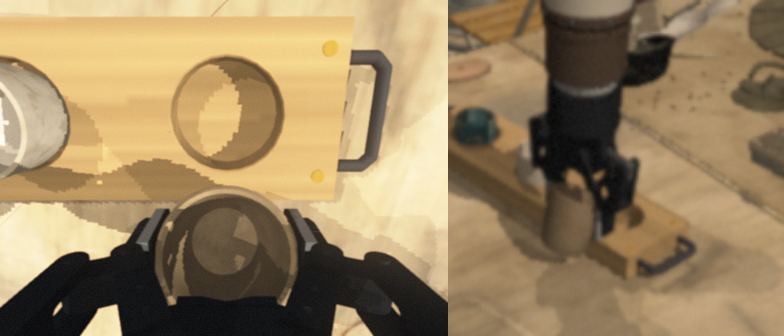

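{"name": "play_rows", "arguments": {
  "targets": [
    {"tx":0.01,"ty":0,"tz":0,"spin":0,"gripper":-0.467},
    {"tx":0.02,"ty":0,"tz":0,"spin":0,"gripper":-0.467},
    {"tx":0.03,"ty":0,"tz":0,"spin":0,"gripper":-0.467},
    {"tx":0.04,"ty":0,"tz":0,"spin":0,"gripper":-0.467}
  ]
}}

```text
clock: 15.72
position: [550.2, -58.9, 54.1]
ee_rot: [0.997, 0.073, 0.0, 0.0]
contact_force: [-1.4, -2.4, 1.7]
gripper_width: 62.5
```

```bash
python3 m.py l6
```

```text
15.975 width 62.78 [-1.06 -1.2   1.41] [-0.368  0.251 -0.005] [549.9 -58.8  54. ]
```

View pics/l6.png

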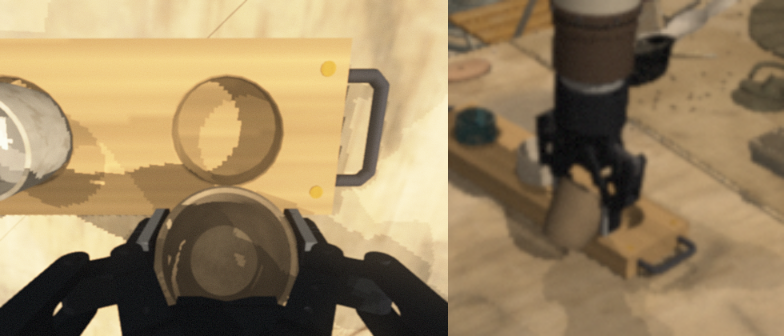

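```bash
cat > tilt.py <<'E'
from h import *
import sys
r=dict(np.load(sys.argv[1]));u0,v0,rad=map(float,sys.argv[2:5])
X=cloud(r);v,u=np.mgrid[:420,:560]
P=X[(u-u0)**2+(v-v0)**2<rad**2];P=P[np.isfinite(P[:,0])]
for _ in range(3):
    c=P.mean(0);U,S,V=np.linalg.svd(P-c,full_matrices=False);n=V[2];d=(P-c)@n;P=P[np.abs(d)<2*d.std()]
n*=np.sign(n[2]);print(len(P),"c",c.round(1),"n",n.round(3),"tilt",np.degrees(np.arccos(n[2])).round(1),"sd",d.std().round(2))
E
for f in l3_w l4_w l5_w l6_w; do case $f in l3_w) a="290 277 16";; l4_w) a="288 280 16";; l5_w) a="276 300 20";; l6_w) a="278 325 24";; esac; python3 tilt.py $f.npz $a; done
```

```text
711 c [498.1 -69.7  23.3] n [0.099 0.061 0.993] tilt 6.7 sd 0.55
716 c [515.5 -66.1  23.3] n [0.132 0.044 0.99 ] tilt 8.0 sd 0.53
1127 c [518.4 -59.3  27.8] n [0.383 0.015 0.924] tilt 22.5 sd 0.53
1605 c [518.4 -60.5  34.4] n [0.592 0.047 0.805] tilt 36.4 sd 0.56
```

{"name": "play_rows", "arguments": {
  "targets": [
    {"tx":0.01,"ty":0,"tz":0,"spin":0,"gripper":-0.467},
    {"tx":0.02,"ty":0,"tz":0,"spin":0,"gripper":-0.467},
    {"tx":0.03,"ty":0,"tz":0,"spin":0,"gripper":-0.467},
    {"tx":0.04,"ty":0,"tz":0,"spin":0,"gripper":-0.467}
  ]
}}

```text
clock: 16.52
position: [559.7, -57.2, 53.7]
ee_rot: [0.997, 0.073, -0.0, -0.0]
contact_force: [-0.8, 0.6, 0.7]
gripper_width: 62.7
```

```bash
python3 m.py l7; python3 tilt.py l7_w.npz 278 340 20
```

```text
16.775 width 62.58 [-0.93 -0.03 -1.36] [-0.014  0.304 -0.002] [559.8 -57.3  54. ]
1107 c [523.1 -59.6  39.4] n [0.726 0.06  0.685] tilt 46.8 sd 0.53
```

View pics/l7.png

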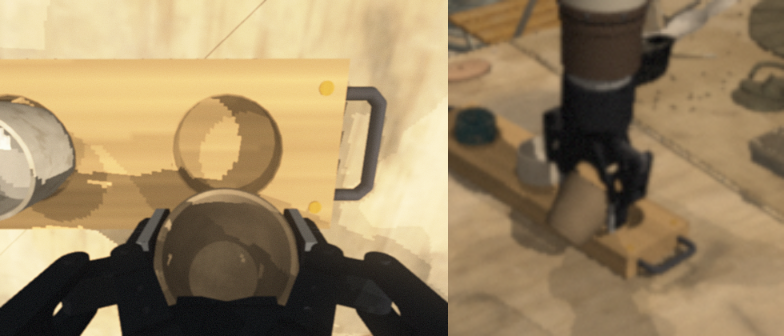

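{"name": "play_rows", "arguments": {
  "targets": [
    {"tx":0.01,"ty":0,"tz":0,"spin":0,"gripper":-0.467},
    {"tx":0.02,"ty":0,"tz":0,"spin":0,"gripper":-0.467},
    {"tx":0.03,"ty":0,"tz":0,"spin":0,"gripper":-0.467},
    {"tx":0.04,"ty":0,"tz":0,"spin":0,"gripper":-0.467},
    {"tx":0.05,"ty":0,"tz":0,"spin":0,"gripper":-0.467},
    {"tx":0.06,"ty":0,"tz":0,"spin":0,"gripper":-0.467}
  ]
}}

```text
clock: 17.58
position: [574.4, -55.3, 53.8]
ee_rot: [0.997, 0.073, -0.001, -0.0]
contact_force: [-1.7, -0.4, -1.2]
gripper_width: 62.7
```

```bash
python3 m.py l8; python3 tilt.py l8_w.npz 283 338 18
```

```text
17.825 width 62.65 [-0.66  0.07 -0.46] [-0.042  0.224 -0.005] [575.  -55.2  54.2]
913 c [538.9 -59.9  38.5] n [0.746 0.083 0.66 ] tilt 48.7 sd 0.59
```

View pics/l8.png

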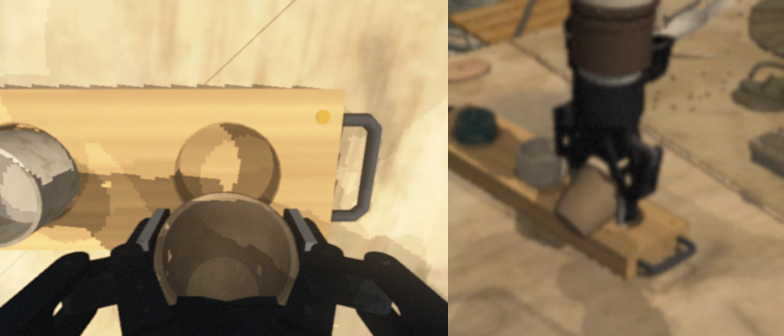

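```bash
for p in "278 355 12" "270 355 12" "285 350 10" "278 346 8"; do python3 tilt.py l8_w.npz $p;done
python3 - <<'E'
from h import *
r=dict(np.load("l8_w.npz"));cv2.imwrite("pics/l8w.png",cv2.resize(r["frame"][220:400,180:390,::-1],None,fx=3.5,fy=3.3))
r=dict(np.load("l8_s.npz"));cv2.imwrite("pics/l8s.png",cv2.resize(r["frame"][180:260,260:360,::-1],None,fx=7,fy=7))
E
```

```text
385 c [533.7 -58.2  44.9] n [0.834 0.038 0.55 ] tilt 56.6 sd 0.56
393 c [533.3 -54.3  45.2] n [0.831 0.007 0.556] tilt 56.3 sd 0.54
273 c [535.4 -61.5  42.8] n [0.836 0.096 0.54 ] tilt 57.3 sd 0.56
176 c [536.1 -57.9  41.3] n [0.846 0.03  0.533] tilt 57.8 sd 0.53
```

View pics/l8w.png

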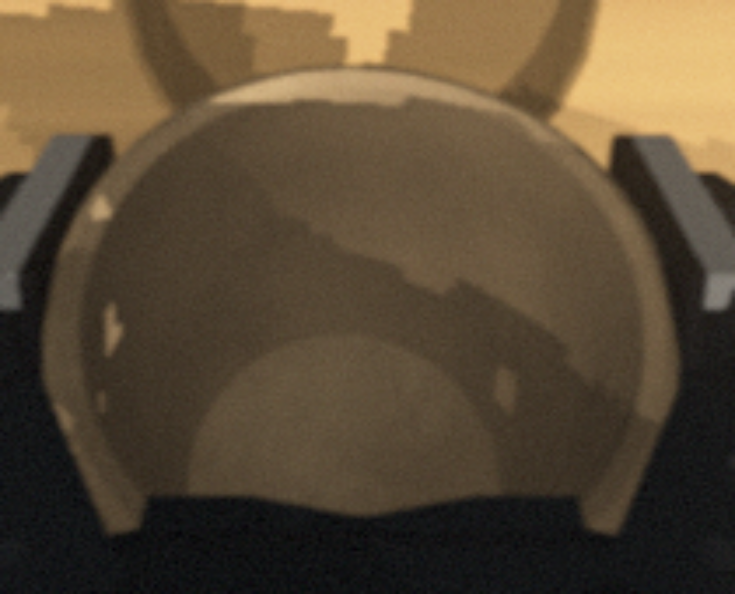

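View pics/l8s.png

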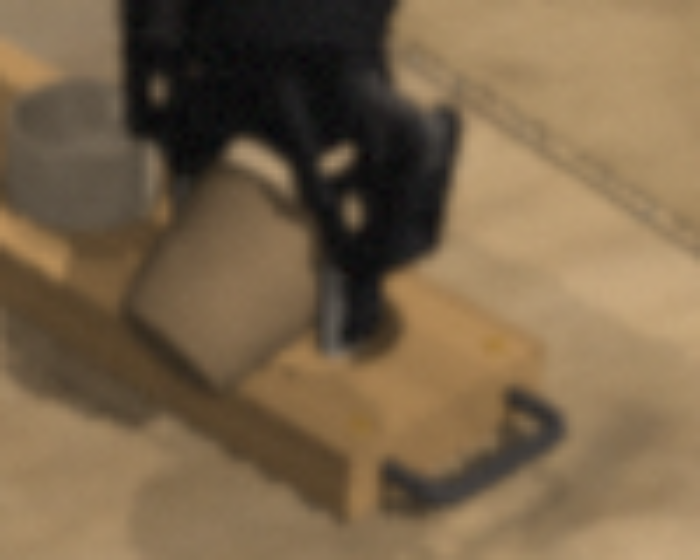

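Tilt measured on the inside floor is about 57°. I'll lower 2.5 mm to add a few degrees, tighten the grip slightly, then lift.

{"name": "play_rows", "arguments": {
  "targets": [
    {"tx":0,"ty":0,"tz":0.005,"spin":0,"gripper":-0.467},
    {"tx":0,"ty":0,"tz":0.01,"spin":0,"gripper":-0.467},
    {"tx":0,"ty":0,"tz":0.01,"spin":0,"gripper":-0.46},
    {"tx":0,"ty":0,"tz":0.01,"spin":0,"gripper":-0.46},
    {"tx":0,"ty":0,"tz":0.0,"spin":0,"gripper":-0.46},
    {"tx":0,"ty":0,"tz":-0.02,"spin":0,"gripper":-0.46},
    {"tx":0,"ty":0,"tz":-0.05,"spin":0,"gripper":-0.46},
    {"tx":0,"ty":0,"tz":-0.08,"spin":0,"gripper":-0.46},
    {"tx":0,"ty":0,"tz":-0.08,"spin":0,"gripper":-0.46}
  ]
}}

```text
clock: 19.0
position: [575.2, -55.1, 75.1]
ee_rot: [0.997, 0.073, 0.001, -0.0]
contact_force: [0.1, 0.2, -1.9]
gripper_width: 62.6
```

```bash
python3 m.py l9; for p in "278 357 10" "278 352 10"; do python3 tilt.py l9_w.npz $p;done
```

```text
19.25 width 62.60 [-0.24  0.13 -0.85] [-0.009 -0.018  0.005] [574.4 -55.2  73.8]
264 c [532.7 -58.4  65.5] n [0.85  0.069 0.523] tilt 58.5 sd 0.47
268 c [533.9 -58.2  63.4] n [0.857 0.037 0.513] tilt 59.1 sd 0.52
```

View pics/l9.png

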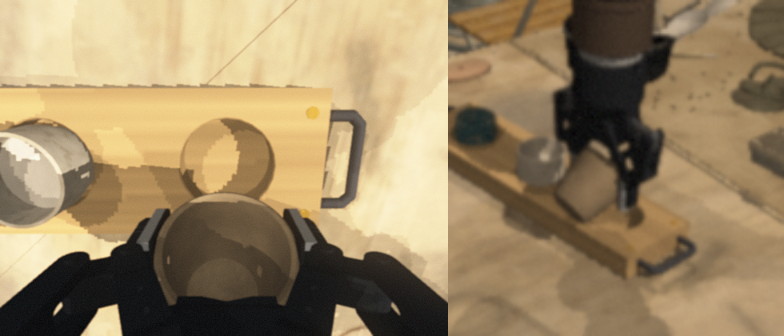

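{"name": "play_rows", "arguments": {
  "targets": [
    {"tx":0,"ty":0,"tz":-0.02,"spin":0,"gripper":-0.46},
    {"tx":0,"ty":0,"tz":-0.06,"spin":0,"gripper":-0.46},
    {"tx":0,"ty":0,"tz":-0.11,"spin":0,"gripper":-0.46},
    {"tx":0,"ty":0,"tz":-0.16,"spin":0,"gripper":-0.46},
    {"tx":0,"ty":0,"tz":-0.21,"spin":0,"gripper":-0.46},
    {"tx":0,"ty":0,"tz":-0.26,"spin":0,"gripper":-0.46},
    {"tx":0,"ty":0,"tz":-0.31,"spin":0,"gripper":-0.46},
    {"tx":0,"ty":0,"tz":-0.36,"spin":0,"gripper":-0.46},
    {"tx":0,"ty":0,"tz":-0.41,"spin":0,"gripper":-0.46},
    {"tx":0,"ty":0,"tz":-0.44,"spin":0,"gripper":-0.46},
    {"tx":0,"ty":0,"tz":-0.46,"spin":0,"gripper":-0.46},
    {"tx":0,"ty":0,"tz":-0.46,"spin":0,"gripper":-0.46}
  ]
}}

```text
clock: 20.8
position: [574.7, -55.2, 189.3]
ee_rot: [0.997, 0.073, 0.0, -0.0]
contact_force: [0.8, -0.5, -1.6]
gripper_width: 62.5
```

{"name": "play_rows", "arguments": {
  "targets": [
    {"tx":0,"ty":0,"tz":0,"spin":0,"gripper":-0.46},
    {"tx":0,"ty":0,"tz":0,"spin":0,"gripper":-0.46},
    {"tx":0,"ty":0,"tz":0,"spin":0,"gripper":-0.46},
    {"tx":0,"ty":0,"tz":0,"spin":0,"gripper":-0.46}
  ]
}}

```text
clock: 21.3
position: [574.6, -55.2, 188.9]
ee_rot: [0.997, 0.073, -0.0, -0.0]
contact_force: [-0.4, -0.5, -1.4]
gripper_width: 62.5
```

```bash
python3 m.py f1; for p in "278 357 10" "278 352 10"; do python3 tilt.py f1_w.npz $p;done
```

```text
21.55 width 62.51 [ 0.31  0.38 -1.14] [ 0.008 -0.017 -0.001] [574.6 -55.2 189.1]
269 c [532.9 -58.4 180.6] n [0.875 0.053 0.481] tilt 61.3 sd 0.52
274 c [534.2 -58.1 178.5] n [0.849 0.052 0.526] tilt 58.3 sd 0.53
```

View pics/f1.png

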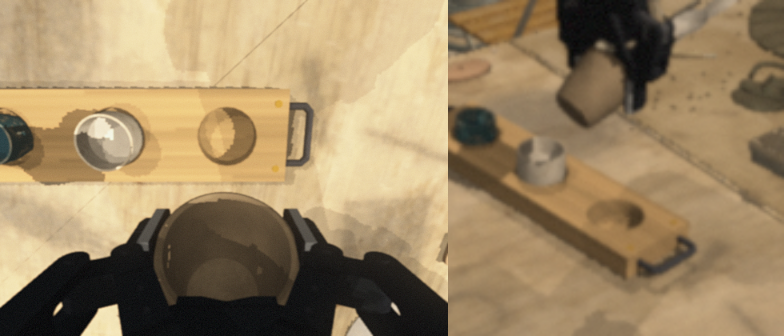

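```bash
python3 -c "
from bench import *
print(job_done())"
```

```text
the job is handed in; nothing more can be done
None
```

I drew the brown cup straight up out of its well at the −y end of the carrier, tipped it to about 60°, and handed the job in with the cup held there. No verdict was reported.

**How it was tipped:** the tool can only spin about its own axis. I lowered the cup beside the carrier and pushed its lower part gently against the board's near edge, so it turned between the pads. The push read about 1 to 3 N at the wrist. After that I lifted it again.

**Last checks before hand-in (21.5 s of the 43 s used):**

| Check | Result | Required |
|---|---|---|
| Tilt, from two depth fits on the cup's inside floor | 58.3° and 61.3°, about the same as before the lift | 45 to 75° |
| Cup centre height, estimated from the floor fit | about 190 mm | at least 155 mm |
| Level distance from the carrier's centre | about 125 mm | below 250 mm |
| Wrist load | 1.1 N down, matching the cup's weight, nothing else touching | – |

The last pictures show the white and blue cups still in their wells. I never went near the rib, spatula or scrap, but I did not measure their positions again.

**Not confirmed:** the grip force could not be read. I kept it low by setting the fingers only slightly tighter than where they met the cup. They met it at about 63 mm, not at the 65 mm given, and I found no reason for the difference. My tilt readings with the cup still upright showed 7 to 8°, and some of that may be measurement bias.

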